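# Line up the silver jars on the stall's display plank

### The job

Set the four silver jars out on the display plank in order of size, one in the middle of each cork pad: the smallest on the pad next to the lantern, rising to the largest on the pad next to the money chest. Keep the jars upright without tipping any over, and leave the lantern and the chest standing where they are.

Things in the scene. Friction and masses are not known exactly. Their poses are not given: they have to be found in the camera images.
- jar_34: the smallest of four alike round silver jars with closed lids (lid and jar are one rigid piece): straight upright wall 34 mm in diameter up to 34 mm, above it a shallow domed lid with a small brass knob, top at about 47 mm. Origin: centre of the underside; z up through the knob
- jar_44: the second smallest of four alike round silver jars with closed lids (lid and jar are one rigid piece): straight upright wall 44 mm in diameter up to 40 mm, above it a shallow domed lid with a small brass knob, top at about 56 mm. Origin: centre of the underside; z up through the knob
- jar_55: the second largest of four alike round silver jars with closed lids (lid and jar are one rigid piece): straight upright wall 55 mm in diameter up to 46 mm, above it a shallow domed lid with a small brass knob, top at about 64 mm. Origin: centre of the underside; z up through the knob
- jar_66: the largest of four alike round silver jars with closed lids (lid and jar are one rigid piece): straight upright wall 66 mm in diameter up to 52 mm, above it a shallow domed lid with a small brass knob, top at about 72 mm. Origin: centre of the underside; z up through the knob
- pad_1: fixed round cork pad, 80 mm across, 6 mm thick, number 1 (from the robot's left) of a row of four about 100 mm apart on a fixed dark plank (110 x 410 x 12 mm high). Origin: centre of the pad's underside, 12 mm above the table; its top is 6 mm higher, 18 mm above the table. y runs along the row towards pad 1, x across it, away from the robot
- pad_2: fixed round cork pad, 80 mm across, 6 mm thick, number 2 (from the robot's left) of a row of four about 100 mm apart on a fixed dark plank (110 x 410 x 12 mm high). Origin: centre of the pad's underside, 12 mm above the table; its top is 6 mm higher, 18 mm above the table. y runs along the row towards pad 1, x across it, away from the robot
- pad_3: fixed round cork pad, 80 mm across, 6 mm thick, number 3 (from the robot's left) of a row of four about 100 mm apart on a fixed dark plank (110 x 410 x 12 mm high). Origin: centre of the pad's underside, 12 mm above the table; its top is 6 mm higher, 18 mm above the table. y runs along the row towards pad 1, x across it, away from the robot
- pad_4: fixed round cork pad, 80 mm across, 6 mm thick, number 4 (from the robot's left) of a row of four about 100 mm apart on a fixed dark plank (110 x 410 x 12 mm high). Origin: centre of the pad's underside, 12 mm above the table; its top is 6 mm higher, 18 mm above the table. y runs along the row towards pad 1, x across it, away from the robot
- lantern: brass lantern with amber glass, 72 mm in diameter, 131 mm high with its loop, loose, standing on the table about 140 mm beyond one end pad of the row (either end). Origin: centre of the underside
- chest: small brown wooden money chest with brass straps, 74 x 87 x 55 mm high, loose, standing on the table about 140 mm beyond the other end pad of the row. Origin: centre of the underside
Things that resemble listed ones, but are neither listed nor needed, are in the scene too. What is shaped like the jar_66 but green is not meant.

How it is judged:
By the outcome, as a careful person would: the job done as asked, in the order asked, and still so for the second after the job is handed in, with the robot touching nothing.
It also fails if it takes over 102 s, if anything falls off the work surface, if the arm or the gripper's body presses on something with over 40 N, if the wrist force passes 120 N, or if a joint passes its speed limit or range.

### The arm

A 7-joint arm with a two-finger parallel gripper is mounted at the origin on the work surface. World frame = base frame: x ahead of the robot, y to its left, z up, the work surface at z = 0. Lengths are in m, angles in rad, forces in N, time in s.
With the tool pointing down it reaches from about 0.35 to 0.9 m from the base axis. Payload 8.1 kg.
Tool frame: the origin (TCP) lies midway between the tips of the shut fingers; the grasp point (between the pads) lies manip.tcp_to_grasp behind it (manip.tcp_to_grasp is the distance from the TCP to the grasp point, in m); z points along the fingers, y is the line along which they close (so a half turn about z gives the same grasp; the last joint's range is limited). The gripper opens to 85 mm and grips with 20 to 120 N. Pads are 22 mm wide; open, the fingers measure 114 mm over their backs; the gripper's body (76 mm by 85 mm) begins 54 mm behind the grasp point. The pads swing forward as they close: fully open they stand 13 mm farther back than shut.
Start: joints at [1.209, 0.434, 0.025, 1.573, -0.012, 1.134, -0.075], TCP at [0.16, -0.604, 0.231] pointing down, gripper open.
Joint ranges: [-2.62, 2.62], [-0.44, 2.09], [-1.27, 1.32], [0.08, 2.57], [-1.32, 4.46], [0.12, 2], [-2.74, 2.74]. Speed limits (rad/s): [2.22, 2.22, 3.01, 3.01, 3.14, 3.14, 3.14].

### API

Orientations are given as a unit quaternion [w, x, y, z].
In Python, from cell import manip, cams, sign_off, models gives the robot as it stands.
- The arm moves only by the tool carry_out, never from a script. Its argument "steps" is a list of rows, each an object of numbers: "dx", "dy", "dz": the shift along the tool's x, y, z in cm; "ax", "ay", "az": the turn, a rotation vector about the tool's x, y, z in rad; "gripper": the opening, from 0 (shut) to 1 (fully open). A call has 1 to 8 rows; each row shifts and turns the commanded pose from where the row before left it, along the tool's axes as they then stand; what a row does not reach is not made up. A row lasts 1/8 s, in which the tool goes at most 62.5 mm and 10.7 degrees, less where a joint would pass 70% of its speed; a pose out of reach is approached as far as the arm can. A call with a gripper value outside its range is refused whole. The fingers move at their own pace and stop on an object; "newtons" is the grip in N (left out, the last holds). Time passes only in rows, so rows that do not move let the fingers close. It gives the time, the measured TCP pose, the force, the opening and the grip force at its end, in the units of the state.
- manip.read_state(): the state, without advancing time (a new reading comes with each control period).
- cams.camera(name): name is "scene" or "top" or "wrist"; returns the picture (420x560x3 uint8, blue, green, red); there is no depth.
- cams.camera_info(name): a dict with "fx", "fy", "cx", "cy" (pixels), "distortion" ([k1, k2, p1, p2, k3] as OpenCV has them; the pictures are not rectified), "rvec" (rotation vector, rad) and "tvec" (3), from world to camera coordinates, as OpenCV has them; the wrist camera has in their place "T_tool_cam" (4x4, takes a point from camera to tool coordinates, whose origin is the TCP and whose axes are the flange's). Camera axes: x right, y down, z forward; pixel columns grow to the right and rows downward; lengths in m; the calibration is good to about 2 mm. A picture is of the moment at which its call begins: read the wrist's pose just before it. camera_info takes no time and is no camera call.
- sign_off(): hands the job in; it is judged then, once.
Trained networks look in the newest picture that a camera, given by its name, has taken for a name from the list of things; names that differ only in an ending like _2 or _b are one class to them, and where a whole thing is asked for, a point or a joint stands for the part that bears it (a point fixed in the world has none). Each returns a list of dicts, best first, with "p" (0 to 1); they miss things now and then, are a little off and sometimes report something else, mostly with a low value. They report only what shows in the picture. A call takes as long as a camera call. They do not tell look-alikes from the thing itself.
- models.find_in(thing, camera): "rect" ([centre column, centre row, width, height] in pixels, round what is visible of it).
- models.silhouettes(thing, camera): "mask" (420x560 bool, what is visible of it) and "rect" ([centre column, centre row, width, height] in pixels, round what is visible of it).
The state is a dict: "time_s": time; "joints": joint angles; "joint_vel": joint speeds; "joint_torque": joint torques, N m; "tcp_pos": TCP position; "ee_rot": TCP orientation; "ft_force": force on the tool from outside, world axes, zero at the start; "wrist_torque": the same for the moment, N m; "opening": finger opening in m; "grip_force": force on a finger pad.
Only numpy, scipy, OpenCV 4.12 (cv2) and the standard library are available. Lean on these libraries where they do the work, as an engineer would, in place of code of your own. Each camera call takes 0.05 s, during which the arm holds its last target. There are 200 camera calls.

## Working session

There is one attempt and no reset: what is moved stays moved. The work goes in short steps, Python scripts to look and compute and a tool call to move; the robot and the scene stay as the last step left them, time stands still between calls to the robot, and variables do not carry over. Pictures are saved under pics/ and viewed, at most 14 in all, crops included, and the job is handed in when it is done.

Besides the shell and the picture viewer there is one more tool, called after "Call:" as name(argument=value, ...) on one line, values as JSON. carry_out: Moves the arm, as the interface text tells. Its arguments: {"type":"object","properties":{"steps":{"type":"array"},"newtons":{"type":"number"}},"required":["steps"]}

```bash
ls; mkdir -p pics; python3 - <<'E'
from cell import manip,cams,models
import cv2
s=manip.read_state();print(s, manip.tcp_to_grasp)
for n in("scene","top","wrist"):
    cv2.imwrite(f"pics/{n}0.png",cams.camera(n));print(n,cams.camera_info(n))
E
```

```text
pics
{'time_s': 0.0, 'joints': array([ 1.20942544,  0.43521082,  0.02497545,  1.57409069, -0.01159269,
        1.13397481, -0.07510164]), 'joint_vel': array([-0.00076718, -0.00027931,  0.00099701,  0.00066939, -0.00069573,
       -0.00174305, -0.00148781]), 'joint_torque': array([ 6.69679957e-05, -6.70486307e+01,  1.02452002e+00, -3.16219532e+01,
        1.53739227e-02,  1.23998767e-02,  1.89936924e-05]), 'tcp_pos': array([ 0.15974899, -0.60372954,  0.23053602]), 'ee_rot': array([-7.49931629e-04,  9.91645630e-01,  1.28989740e-01, -1.71959431e-04]), 'ft_force': array([-0.62636014,  0.14283121, -0.13918431]), 'wrist_torque': array([-0.03125339,  0.0018348 ,  0.0050549 ]), 'grip_force': 0.0, 'opening': 0.08563525073588504} 0.0187
scene {'fx': 446.95227041781425, 'fy': 446.95227041781425, 'cx': 273.1122731274884, 'cy': 207.8470617700807, 'distortion': array([0.00135109, 0.        , 0.        , 0.        , 0.        ]), 'rvec': array([ 1.66625423,  1.94863592, -0.71981426]), 'tvec': array([ 0.09876667, -0.32979213,  1.34695635])}
top {'fx': 533.9744343662032, 'fy': 533.9744343662032, 'cx': 283.9417816259094, 'cy': 210.53316461080888, 'distortion': array([-0.13955767,  0.        ,  0.        ,  0.        ,  0.        ]), 'rvec': array([ 2.11160044, -2.17144492,  0.19681713]), 'tvec': array([-0.00701071,  0.50725893,  1.08270504])}
wrist {'fx': 295.9345258949722, 'fy': 295.9345258949722, 'cx': 280.11230791468364, 'cy': 208.42720435776252, 'distortion': array([-0.06549663,  0.        ,  0.        ,  0.        ,  0.        ]), 'T_tool_cam': array([[ 6.02648115e-04, -9.55317153e-01, -2.95582094e-01,
         7.41287531e-02],
       [ 9.99999645e-01,  4.01811275e-04,  7.40202814e-04,
         8.25876553e-04],
       [-5.88360226e-04, -2.95582435e-01,  9.55317056e-01,
        -1.42691118e-01],
       [ 0.00000000e+00,  0.00000000e+00,  0.00000000e+00,
         1.00000000e+00]])}
```

View pics/top0.png

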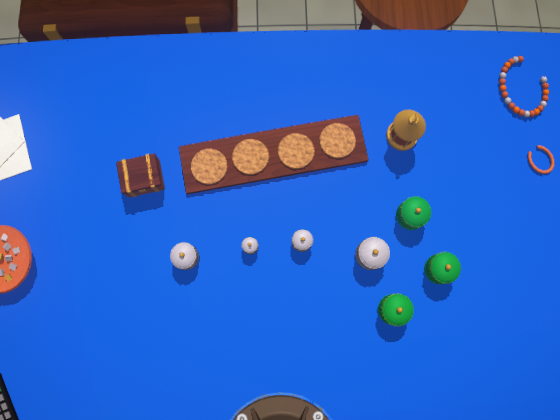

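View pics/scene0.png

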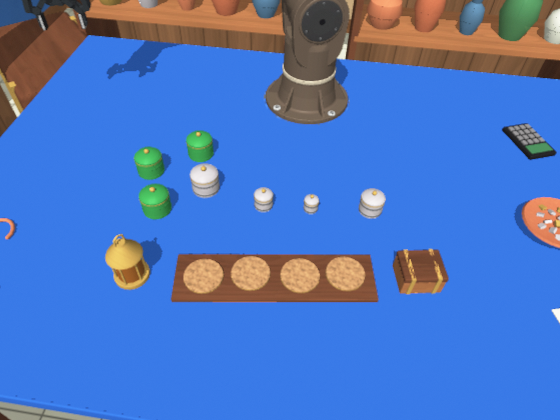

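The top view shows the chest at (140,175) on the robot's left and the lantern at (407,128) on its right. The pads run from (209,167) to (338,140). The silver jars are the 55 at (183,256), the 34 at (250,245), the 44 at (302,240) and the 66 at (374,253). So jar_66 goes to pad_1 and jar_34 to pad_4. The scene view agrees.

```bash
cat > h.py <<'E'
import numpy as np,cv2
from scipy.optimize import least_squares
from cell import manip,cams,models
DIM={34:(34,47),44:(40,56),55:(46,64),66:(52,72)}
def proj(P,cam,T=None):
    i=cams.camera_info(cam);K=np.array([[i['fx'],0,i['cx']],[0,i['fy'],i['cy']],[0,0,1]])
    return cv2.projectPoints(np.asarray(P,float).reshape(-1,3),i['rvec'],i['tvec'],K,i['distortion'])[0].reshape(-1,2)
t=np.linspace(0,2*np.pi,60)
def disc(x,y,r,z):return np.c_[x+r*np.cos(t),y+r*np.sin(t),0*t+z]
def jarpts(x,y,d,z0=0):
    h,top=DIM[d];r=d/2000
    return np.r_[disc(x,y,r,z0),disc(x,y,r,z0+h/1e3),disc(x,y,.004,z0+top/1e3)]
def box(P,cam):
    p=proj(P,cam);return np.r_[p.min(0),p.max(0)]
def mbox(m):
    v,u=np.nonzero(m);return np.array([u.min(),v.min(),u.max()+1,v.max()+1])-.5
def cands(thing,cam):
    return [(r['p'],r['rect'],mbox(r['mask'])) for r in models.silhouettes(thing,cam) if r['mask'].any()]
def fit(pts,obs,x0=(.5,0)):
    # obs: list of (cam, box)
    return least_squares(lambda q:np.concatenate([box(pts(*q),c)-b for c,b in obs]),x0)
def pix2z(uv,cam,z):
    return least_squares(lambda q:proj([[q[0],q[1],z]],cam)[0]-uv,(.5,0)).x
E
python3 - <<'E'
from h import *
near=lambda L,uv:min(L,key=lambda r:np.hypot(r[1][0]-uv[0],r[1][1]-uv[1]))
jar={34:[(250,245),(311,203)],44:[(302,240),(263,199)],55:[(183,256),(372,203)],66:[(374,253),(204,180)]}
pad={1:[(209,167),(346,274)],2:[(251,157),(300,276)],3:[(296,151),(250,273)],4:[(338,140),(203,276)]}
for k,D in(('jar',jar),('pad',pad)):
  for c,cam in enumerate(('top','scene')): 
    cams.camera(cam)
    for d in D:
      L=cands(f'{k}_{d}',cam); r=near(L,D[d][c]) if L else None
      D[d].append((cam,r[2]) if r and np.hypot(r[1][0]-D[d][c][0],r[1][1]-D[d][c][1])<10 else None)
  for d in D:
    f=(lambda x,y:jarpts(x,y,d)) if k=='jar' else (lambda x,y:disc(x,y,.04,.018))
    o=[q for q in D[d][2:] if q]
    print(k,d,[ (q[0],fit(f,[q]).x.round(4)) for q in o],*( (fit(f,o).x.round(4),fit(f,o).fun.round(1)) if o else ()))
E
```

```text
jar 34 [('top', array([0.4373, 0.0537])), ('scene', array([0.4382, 0.0548]))] [0.4376 0.0542] [-0.6  0.1  0.1 -0.4 -0.6 -0.5  0.2  0.1]
jar 44 [('top', array([ 0.4435, -0.0567])), ('scene', array([ 0.4438, -0.0575]))] [ 0.4436 -0.057 ] [-0.6 -0.8  0.9  0.7  1.2  0.3 -0.8 -0.3]
jar 55 [('top', array([0.4175, 0.1926])), ('scene', array([0.4188, 0.1944]))] [0.418  0.1935] [-0.6 -0.5 -0.2  0.1 -0.6 -0.2 -0.2 -0.4]
jar 66 [('top', array([ 0.4136, -0.2052])), ('scene', array([ 0.4108, -0.2048]))] [ 0.4127 -0.2049] [-0.1 -0.2 -0.1  1.  -0.1  0.2 -0.3  0.9]
pad 1 [('top', array([0.6156, 0.1395])), ('scene', array([0.6164, 0.1415]))] [0.616  0.1406] [-0.2  0.1 -0.8 -0.5 -0.5  0.3 -0.4 -0.7]
pad 2 [('top', array([0.6335, 0.0504])), ('scene', array([0.6372, 0.051 ]))] [0.6352 0.0507] [-1.4 -0.4  1.1 -1.2 -0.1  0.1  0.1 -1.7]
pad 3 [('top', array([ 0.6445, -0.0488])), ('scene', array([ 0.6485, -0.0483]))] [ 0.6464 -0.0486] [-0.3 -0.3  0.  -1.3 -0.1  0.2  0.1 -1.8]
pad 4 [('top', array([ 0.6677, -0.1439])), ('scene', array([ 0.6697, -0.1421]))] [ 0.6686 -0.143 ] [ 0.1 -0.7 -0.9 -0.1 -0.2 -0.2 -0.4 -0.8]
```

Both cameras agree to within 1–2 mm. I'll turn the tool so the fingers close across the row (tool x = world y, tool y = world x), then go above jar_66.

Call:
carry_out(steps=[{"az": -0.164, "gripper": 1}, {"az": -0.164}, {"az": -0.164}, {"az": -0.164}, {"az": -0.164}, {"az": -0.164}, {"az": -0.164}, {"az": -0.164}], newtons=40)

```text
invalid input at $.steps[0]: expected keys dx, dy, dz, ax, ay, az, gripper
```

Call:
carry_out(steps=[{"dx": 5, "dy": 3.1}, {"dx": 5, "dy": 3.1}, {"dx": 5, "dy": 3.1}, {"dx": 5, "dy": 3.1}, {"dx": 5, "dy": 3.1}, {"dx": 5, "dy": 3.1}, {"dx": 5, "dy": 3.1}, {"dx": 4.8, "dy": 3.6}])

```text
invalid input at $.steps[0]: expected keys dx, dy, dz, ax, ay, az, gripper
```

Call:
carry_out(steps=[{}, {}, {}])

```text
invalid input at $.steps[0]: expected keys dx, dy, dz, ax, ay, az, gripper
```

Call:
carry_out(steps=[{"dx": 0, "dy": 0, "dz": 0, "ax": 0, "ay": 0, "az": -0.164, "gripper": 1}, {"dx": 0, "dy": 0, "dz": 0, "ax": 0, "ay": 0, "az": -0.164, "gripper": 1}, {"dx": 0, "dy": 0, "dz": 0, "ax": 0, "ay": 0, "az": -0.164, "gripper": 1}, {"dx": 0, "dy": 0, "dz": 0, "ax": 0, "ay": 0, "az": -0.164, "gripper": 1}, {"dx": 0, "dy": 0, "dz": 0, "ax": 0, "ay": 0, "az": -0.164, "gripper": 1}, {"dx": 0, "dy": 0, "dz": 0, "ax": 0, "ay": 0, "az": -0.164, "gripper": 1}, {"dx": 0, "dy": 0, "dz": 0, "ax": 0, "ay": 0, "az": -0.164, "gripper": 1}, {"dx": 0, "dy": 0, "dz": 0, "ax": 0, "ay": 0, "az": -0.164, "gripper": 1}], newtons=40)

```text
time_s: 2.15
tcp_pos: [0.1598, -0.6042, 0.2313]
ee_rot: [0.0, 0.705, 0.709, -0.0]
ft_force: [-0.2, 0.3, -0.1]
opening: 0.0855
grip_force: 0.0
```

Call:
carry_out(steps=[{"dx": 5, "dy": 3.1, "dz": 0, "ax": 0, "ay": 0, "az": 0, "gripper": 1}, {"dx": 5, "dy": 3.1, "dz": 0, "ax": 0, "ay": 0, "az": 0, "gripper": 1}, {"dx": 5, "dy": 3.1, "dz": 0, "ax": 0, "ay": 0, "az": 0, "gripper": 1}, {"dx": 5, "dy": 3.1, "dz": 0, "ax": 0, "ay": 0, "az": 0, "gripper": 1}, {"dx": 5, "dy": 3.1, "dz": 0, "ax": 0, "ay": 0, "az": 0, "gripper": 1}, {"dx": 5, "dy": 3.1, "dz": 0, "ax": 0, "ay": 0, "az": 0, "gripper": 1}, {"dx": 5, "dy": 3.1, "dz": 0, "ax": 0, "ay": 0, "az": 0, "gripper": 1}, {"dx": 4.8, "dy": 3.6, "dz": 0, "ax": 0, "ay": 0, "az": 0, "gripper": 1}])

```text
time_s: 3.15
tcp_pos: [0.4135, -0.2047, 0.2317]
ee_rot: [0.0, 0.707, 0.707, -0.0]
ft_force: [1.1, -1.4, -0.2]
opening: 0.0853
grip_force: 0.0
```

Call:
carry_out(steps=[{"dx": 0, "dy": 0, "dz": 0, "ax": 0, "ay": 0, "az": 0, "gripper": 1}, {"dx": 0, "dy": 0, "dz": 0, "ax": 0, "ay": 0, "az": 0, "gripper": 1}, {"dx": 0, "dy": 0, "dz": 0, "ax": 0, "ay": 0, "az": 0, "gripper": 1}])

```text
time_s: 3.52
tcp_pos: [0.4121, -0.2076, 0.2312]
ee_rot: [-0.0, 0.708, 0.706, -0.0]
ft_force: [1.2, -0.2, -0.1]
opening: 0.0856
grip_force: 0.0
```

Call:
carry_out(steps=[{"dx": 0.25, "dy": 0.05, "dz": 4, "ax": 0, "ay": 0, "az": 0, "gripper": 1}, {"dx": 0, "dy": 0, "dz": 5, "ax": 0, "ay": 0, "az": 0, "gripper": 1}, {"dx": 0, "dy": 0, "dz": 5, "ax": 0, "ay": 0, "az": 0, "gripper": 1}, {"dx": 0, "dy": 0, "dz": 3, "ax": 0, "ay": 0, "az": 0, "gripper": 1}, {"dx": 0, "dy": 0, "dz": 2, "ax": 0, "ay": 0, "az": 0, "gripper": 1}, {"dx": 0, "dy": 0, "dz": 2, "ax": 0, "ay": 0, "az": 0, "gripper": 1}, {"dx": 0, "dy": 0, "dz": 1, "ax": 0, "ay": 0, "az": 0, "gripper": 1}, {"dx": 0, "dy": 0, "dz": 0, "ax": 0, "ay": 0, "az": 0, "gripper": 1}])

```text
time_s: 4.53
tcp_pos: [0.4129, -0.2043, 0.011]
ee_rot: [-0.0, 0.708, 0.707, -0.0]
ft_force: [0.9, 0.0, 1.3]
opening: 0.0857
grip_force: 0.0
```

Call:
carry_out(steps=[{"dx": 0, "dy": 0, "dz": 0, "ax": 0, "ay": 0, "az": 0, "gripper": 0.6}, {"dx": 0, "dy": 0, "dz": 0, "ax": 0, "ay": 0, "az": 0, "gripper": 0.6}, {"dx": 0, "dy": 0, "dz": 0, "ax": 0, "ay": 0, "az": 0, "gripper": 0.6}, {"dx": 0, "dy": 0, "dz": 0, "ax": 0, "ay": 0, "az": 0, "gripper": 0.6}])

```text
time_s: 5.03
tcp_pos: [0.4139, -0.2042, 0.0122]
ee_rot: [0.001, 0.707, 0.707, 0.0]
ft_force: [-2.4, -0.7, 6.8]
opening: 0.0652
grip_force: 44.1
```

Call:
carry_out(steps=[{"dx": 0, "dy": 0, "dz": -1, "ax": 0, "ay": 0, "az": 0, "gripper": 0.6}, {"dx": 0, "dy": 0, "dz": -2, "ax": 0, "ay": 0, "az": 0, "gripper": 0.6}, {"dx": 0, "dy": 0, "dz": -3, "ax": 0, "ay": 0, "az": 0, "gripper": 0.6}, {"dx": 0, "dy": 0, "dz": -4, "ax": 0, "ay": 0, "az": 0, "gripper": 0.6}, {"dx": 0, "dy": 0, "dz": -2, "ax": 0, "ay": 0, "az": 0, "gripper": 0.6}, {"dx": 1.5, "dy": 1, "dz": 0, "ax": 0, "ay": 0, "az": 0, "gripper": 0.6}, {"dx": 3, "dy": 2, "dz": 0, "ax": 0, "ay": 0, "az": 0, "gripper": 0.6}, {"dx": 4, "dy": 2.5, "dz": 0, "ax": 0, "ay": 0, "az": 0, "gripper": 0.6}])

```text
time_s: 6.02
tcp_pos: [0.4684, -0.1189, 0.132]
ee_rot: [0.0, 0.708, 0.706, -0.0]
ft_force: [1.5, 0.0, -2.8]
opening: 0.0652
grip_force: 45.2
```

Call:
carry_out(steps=[{"dx": 4.5, "dy": 2.5, "dz": 0, "ax": 0, "ay": 0, "az": 0, "gripper": 0.6}, {"dx": 4.5, "dy": 2.5, "dz": 0, "ax": 0, "ay": 0, "az": 0, "gripper": 0.6}, {"dx": 4.5, "dy": 2.5, "dz": 0, "ax": 0, "ay": 0, "az": 0, "gripper": 0.6}, {"dx": 4.5, "dy": 2.5, "dz": 0, "ax": 0, "ay": 0, "az": 0, "gripper": 0.6}, {"dx": 4, "dy": 2.5, "dz": 0, "ax": 0, "ay": 0, "az": 0, "gripper": 0.6}, {"dx": 3, "dy": 1.5, "dz": 0, "ax": 0, "ay": 0, "az": 0, "gripper": 0.6}, {"dx": 1, "dy": 0.7, "dz": 0, "ax": 0, "ay": 0, "az": 0, "gripper": 0.6}, {"dx": 0, "dy": 0, "dz": 0, "ax": 0, "ay": 0, "az": 0, "gripper": 0.6}])

```text
time_s: 7.02
tcp_pos: [0.6153, 0.1413, 0.1314]
ee_rot: [-0.0, 0.707, 0.707, -0.0]
ft_force: [-0.6, -0.5, -2.8]
opening: 0.0652
grip_force: 45.2
```

```bash
python3 - <<'E'
from h import *
s=manip.read_state();print(s['tcp_pos'],s['ft_force'],s['opening'],s['grip_force'])
cv2.imwrite('pics/scene1.png',cams.camera('scene'))
E
```

```text
[0.61527659 0.14133502 0.13138967] [-0.64952089 -0.54215786 -2.84960336] 0.06522477114599384 45.2448445558548
```

Call:
carry_out(steps=[{"dx": 0, "dy": 0.05, "dz": 2, "ax": 0, "ay": 0, "az": 0, "gripper": 0.6}, {"dx": 0, "dy": 0, "dz": 3, "ax": 0, "ay": 0, "az": 0, "gripper": 0.6}, {"dx": 0, "dy": 0, "dz": 2, "ax": 0, "ay": 0, "az": 0, "gripper": 0.6}, {"dx": 0, "dy": 0, "dz": 1.5, "ax": 0, "ay": 0, "az": 0, "gripper": 0.6}, {"dx": 0, "dy": 0, "dz": 1, "ax": 0, "ay": 0, "az": 0, "gripper": 0.6}, {"dx": 0, "dy": 0, "dz": 0.3, "ax": 0, "ay": 0, "az": 0, "gripper": 0.6}, {"dx": 0, "dy": 0, "dz": 0.1, "ax": 0, "ay": 0, "az": 0, "gripper": 0.6}, {"dx": 0, "dy": 0, "dz": 0, "ax": 0, "ay": 0, "az": 0, "gripper": 0.6}])

```text
time_s: 8.07
tcp_pos: [0.6163, 0.1415, 0.0328]
ee_rot: [0.0, 0.707, 0.707, 0.0]
ft_force: [0.1, -0.2, -3.0]
opening: 0.0649
grip_force: 45.3
```

```bash
cat > chk.py <<'E'
from h import *
import sys
# usage: chk.py diam u v(top) u v(scene) z0  -> jar fit in each camera
def chk(d,x,y,z0,only=('top','scene')):
    o=[];
    for cam in only:
        cams.camera(cam);e=proj([[x,y,z0+.03]],cam)[0]
        L=[r for r in cands(f'jar_{d}',cam) if np.hypot(*(np.array(r[1][:2])-e))<22]
        if L:
            b=min(L,key=lambda r:np.hypot(*(np.array(r[1][:2])-e)))[2];o.append((cam,b))
    f=lambda X,Y:jarpts(X,Y,d,z0)
    for q in o: r=fit(f,[q],(x,y));print(d,q[0],r.x.round(4),r.fun.round(1))
    if len(o)>1: print('both',fit(f,o,(x,y)).x.round(4))
E
python3 -c "
from chk import *
print(manip.read_state()['tcp_pos'],manip.read_state()['ft_force'])
chk(66,.616,.1406,.0195)
cv2.imwrite('pics/scene2.png',cams.camera('scene')[180:330,280:460].repeat(4,0).repeat(4,1))"
```

```text
[0.61634579 0.14145074 0.03283606] [ 0.12008935 -0.21015254 -3.03391389]
66 scene [0.615  0.1419] [-0.4 -0.6  0.3  0.5]
```

Call:
carry_out(steps=[{"dx": -0.08, "dy": 0, "dz": 0.1, "ax": 0, "ay": 0, "az": 0, "gripper": 0.6}, {"dx": 0, "dy": 0, "dz": 0.1, "ax": 0, "ay": 0, "az": 0, "gripper": 0.6}, {"dx": 0, "dy": 0, "dz": 0.05, "ax": 0, "ay": 0, "az": 0, "gripper": 0.6}, {"dx": 0, "dy": 0, "dz": 0, "ax": 0, "ay": 0, "az": 0, "gripper": 0.6}])

```text
time_s: 8.82
tcp_pos: [0.616, 0.1403, 0.0304]
ee_rot: [0.0, 0.707, 0.707, -0.0]
ft_force: [-2.4, -1.5, 4.8]
opening: 0.065
grip_force: 46.2
```

Contact on the pad: the vertical force went from −3 to +5 N. Releasing and lifting.

Call:
carry_out(steps=[{"dx": 0, "dy": 0, "dz": 0, "ax": 0, "ay": 0, "az": 0, "gripper": 0.85}, {"dx": 0, "dy": 0, "dz": 0, "ax": 0, "ay": 0, "az": 0, "gripper": 1}, {"dx": 0, "dy": 0, "dz": 0, "ax": 0, "ay": 0, "az": 0, "gripper": 1}, {"dx": 0, "dy": 0, "dz": 0, "ax": 0, "ay": 0, "az": 0, "gripper": 1}, {"dx": 0, "dy": 0, "dz": -1, "ax": 0, "ay": 0, "az": 0, "gripper": 1}, {"dx": 0, "dy": 0, "dz": -3, "ax": 0, "ay": 0, "az": 0, "gripper": 1}, {"dx": 0, "dy": 0, "dz": -5, "ax": 0, "ay": 0, "az": 0, "gripper": 1}, {"dx": 0, "dy": 0, "dz": -5, "ax": 0, "ay": 0, "az": 0, "gripper": 1}])

```text
time_s: 9.82
tcp_pos: [0.6158, 0.1405, 0.1719]
ee_rot: [-0.0, 0.707, 0.707, 0.0]
ft_force: [1.2, -0.4, 0.3]
opening: 0.0855
grip_force: 0.0
```

Call:
carry_out(steps=[{"dx": 1, "dy": -4, "dz": 0, "ax": 0, "ay": 0, "az": 0, "gripper": 1}, {"dx": 1, "dy": -4, "dz": 0, "ax": 0, "ay": 0, "az": 0, "gripper": 1}, {"dx": 1, "dy": -4, "dz": 0, "ax": 0, "ay": 0, "az": 0, "gripper": 1}, {"dx": 1.3, "dy": -4, "dz": 0, "ax": 0, "ay": 0, "az": 0, "gripper": 1}, {"dx": 1, "dy": -3.8, "dz": 0, "ax": 0, "ay": 0, "az": 0, "gripper": 1}, {"dx": 0, "dy": 0, "dz": 0, "ax": 0, "ay": 0, "az": 0, "gripper": 1}, {"dx": 0, "dy": 0, "dz": 0, "ax": 0, "ay": 0, "az": 0, "gripper": 1}])

```text
time_s: 10.7
tcp_pos: [0.4188, 0.1935, 0.1705]
ee_rot: [0.0, 0.707, 0.707, 0.001]
ft_force: [1.0, -0.5, 0.0]
opening: 0.0853
grip_force: 0.0
```

```bash
python3 -c "
from chk import *
print(manip.read_state()['tcp_pos'])
chk(66,.616,.1406,.018)
chk(55,.418,.1935,0)
chk(34,.4376,.0542,0)
chk(44,.4436,-.057,0)
cv2.imwrite('pics/scene3.png',cams.camera('scene'))"
```

```text
[0.41880469 0.19346191 0.1704589 ]
66 top [0.6146 0.1376] [-0.4 -0.   0.4  0. ]
66 scene [0.6156 0.1401] [-0.3 -0.   0.3  0. ]
both [0.6151 0.139 ]
55 top [0.4318 0.173 ] [-9.9 -9.3 10.2  9.5]
55 scene [0.4184 0.1955] [-0.8 -1.   0.7  0.9]
both [0.4283 0.1831]
34 top [0.4383 0.0537] [-1.3 -1.2  1.4  1.3]
34 scene [0.438  0.0559] [ 0.1 -0.3 -0.1  0.3]
both [0.4382 0.0547]
44 top [ 0.4445 -0.0567] [ 0.3 -0.3 -0.3  0.3]
44 scene [ 0.4451 -0.0561] [ 0.4 -0.2 -0.4  0.2]
both [ 0.4447 -0.0565]
```

Call:
carry_out(steps=[{"dx": 0.05, "dy": -0.05, "dz": 3, "ax": 0, "ay": 0, "az": 0, "gripper": 1}, {"dx": 0, "dy": 0, "dz": 4.2, "ax": 0, "ay": 0, "az": 0, "gripper": 1}, {"dx": 0, "dy": 0, "dz": 4, "ax": 0, "ay": 0, "az": 0, "gripper": 1}, {"dx": 0, "dy": 0, "dz": 2, "ax": 0, "ay": 0, "az": 0, "gripper": 1}, {"dx": 0, "dy": 0, "dz": 2, "ax": 0, "ay": 0, "az": 0, "gripper": 1}, {"dx": 0, "dy": 0, "dz": 1, "ax": 0, "ay": 0, "az": 0, "gripper": 1}, {"dx": 0, "dy": 0, "dz": 0, "ax": 0, "ay": 0, "az": 0, "gripper": 1}])

```text
time_s: 12.42
tcp_pos: [0.4172, 0.1939, 0.0075]
ee_rot: [-0.0, 0.707, 0.707, -0.0]
ft_force: [0.4, 0.6, -0.2]
opening: 0.0852
grip_force: 0.0
```

Call:
carry_out(steps=[{"dx": 0, "dy": 0, "dz": 0, "ax": 0, "ay": 0, "az": 0, "gripper": 0.5}, {"dx": 0, "dy": 0, "dz": 0, "ax": 0, "ay": 0, "az": 0, "gripper": 0.5}, {"dx": 0, "dy": 0, "dz": 0, "ax": 0, "ay": 0, "az": 0, "gripper": 0.5}, {"dx": 0, "dy": 0, "dz": 0, "ax": 0, "ay": 0, "az": 0, "gripper": 0.5}, {"dx": 0, "dy": 0, "dz": 0, "ax": 0, "ay": 0, "az": 0, "gripper": 0.5}])

```text
time_s: 13.05
tcp_pos: [0.4182, 0.1943, 0.0088]
ee_rot: [0.0, 0.707, 0.707, 0.001]
ft_force: [-0.4, -1.6, 6.7]
opening: 0.0541
grip_force: 41.1
```

Call:
carry_out(steps=[{"dx": 0, "dy": 0, "dz": -1, "ax": 0, "ay": 0, "az": 0, "gripper": 0.5}, {"dx": 0, "dy": 0, "dz": -2, "ax": 0, "ay": 0, "az": 0, "gripper": 0.5}, {"dx": 0, "dy": 0, "dz": -3, "ax": 0, "ay": 0, "az": 0, "gripper": 0.5}, {"dx": 0, "dy": 0, "dz": -4, "ax": 0, "ay": 0, "az": 0, "gripper": 0.5}, {"dx": 0, "dy": 0, "dz": -2, "ax": 0, "ay": 0, "az": 0, "gripper": 0.5}, {"dx": -1, "dy": 1, "dz": 0, "ax": 0, "ay": 0, "az": 0, "gripper": 0.5}, {"dx": -2, "dy": 2.5, "dz": 0, "ax": 0, "ay": 0, "az": 0, "gripper": 0.5}, {"dx": -2, "dy": 3, "dz": 0, "ax": 0, "ay": 0, "az": 0, "gripper": 0.5}])

```text
time_s: 14.05
tcp_pos: [0.4828, 0.1421, 0.1269]
ee_rot: [-0.0, 0.707, 0.707, -0.001]
ft_force: [0.1, -0.1, -3.3]
opening: 0.0543
grip_force: 42.8
```

Call:
carry_out(steps=[{"dx": -2.5, "dy": 4, "dz": 0, "ax": 0, "ay": 0, "az": 0, "gripper": 0.5}, {"dx": -2.5, "dy": 4, "dz": 0, "ax": 0, "ay": 0, "az": 0, "gripper": 0.5}, {"dx": -2.35, "dy": 4, "dz": 0, "ax": 0, "ay": 0, "az": 0, "gripper": 0.5}, {"dx": -1.5, "dy": 2.2, "dz": 0, "ax": 0, "ay": 0, "az": 0, "gripper": 0.5}, {"dx": -0.5, "dy": 1, "dz": 0, "ax": 0, "ay": 0, "az": 0, "gripper": 0.5}, {"dx": 0, "dy": 0, "dz": 0, "ax": 0, "ay": 0, "az": 0, "gripper": 0.5}, {"dx": 0, "dy": 0, "dz": 0, "ax": 0, "ay": 0, "az": 0, "gripper": 0.5}])

```text
time_s: 14.92
tcp_pos: [0.6333, 0.0516, 0.1275]
ee_rot: [-0.001, 0.707, 0.708, -0.0]
ft_force: [-0.4, 1.2, -2.1]
opening: 0.0541
grip_force: 42.8
```

Call:
carry_out(steps=[{"dx": -0.05, "dy": 0.1, "dz": 2, "ax": 0, "ay": 0, "az": 0, "gripper": 0.5}, {"dx": 0, "dy": 0, "dz": 3, "ax": 0, "ay": 0, "az": 0, "gripper": 0.5}, {"dx": 0, "dy": 0, "dz": 2, "ax": 0, "ay": 0, "az": 0, "gripper": 0.5}, {"dx": 0, "dy": 0, "dz": 1.5, "ax": 0, "ay": 0, "az": 0, "gripper": 0.5}, {"dx": 0, "dy": 0, "dz": 1, "ax": 0, "ay": 0, "az": 0, "gripper": 0.5}, {"dx": 0, "dy": 0, "dz": 0.3, "ax": 0, "ay": 0, "az": 0, "gripper": 0.5}, {"dx": 0, "dy": 0, "dz": 0, "ax": 0, "ay": 0, "az": 0, "gripper": 0.5}, {"dx": 0, "dy": 0, "dz": 0, "ax": 0, "ay": 0, "az": 0, "gripper": 0.5}])

```text
time_s: 15.92
tcp_pos: [0.636, 0.05, 0.0305]
ee_rot: [0.0, 0.707, 0.707, 0.0]
ft_force: [-0.2, 0.5, -1.7]
opening: 0.0544
grip_force: 42.9
```

```bash
python3 -c "
from chk import *
print(manip.read_state()['tcp_pos'],manip.read_state()['ft_force'])
chk(55,.635,.0507,.020)"
```

```text
[0.63600358 0.05003202 0.03051107] [-0.20743238  0.52179253 -1.69925416]
55 scene [0.6343 0.0495] [-0.5 -3.1  0.5  2.9]
```

Call:
carry_out(steps=[{"dx": 0.05, "dy": 0, "dz": 0.2, "ax": 0, "ay": 0, "az": 0, "gripper": 0.5}, {"dx": 0, "dy": 0, "dz": 0.1, "ax": 0, "ay": 0, "az": 0, "gripper": 0.5}, {"dx": 0, "dy": 0, "dz": 0.1, "ax": 0, "ay": 0, "az": 0, "gripper": 0.5}, {"dx": 0, "dy": 0, "dz": 0, "ax": 0, "ay": 0, "az": 0, "gripper": 0.5}])

```text
time_s: 16.62
tcp_pos: [0.6354, 0.0505, 0.0269]
ee_rot: [0.0, 0.707, 0.707, -0.0]
ft_force: [-4.6, -1.3, 10.3]
opening: 0.0541
grip_force: 44.2
```

Call:
carry_out(steps=[{"dx": 0, "dy": 0, "dz": -0.05, "ax": 0, "ay": 0, "az": 0, "gripper": 0.75}, {"dx": 0, "dy": 0, "dz": 0, "ax": 0, "ay": 0, "az": 0, "gripper": 0.9}, {"dx": 0, "dy": 0, "dz": 0, "ax": 0, "ay": 0, "az": 0, "gripper": 0.9}, {"dx": 0, "dy": 0, "dz": 0, "ax": 0, "ay": 0, "az": 0, "gripper": 0.9}, {"dx": 0, "dy": 0, "dz": -1, "ax": 0, "ay": 0, "az": 0, "gripper": 0.9}, {"dx": 0, "dy": 0, "dz": -3, "ax": 0, "ay": 0, "az": 0, "gripper": 0.9}, {"dx": 0, "dy": 0, "dz": -5, "ax": 0, "ay": 0, "az": 0, "gripper": 0.9}, {"dx": 0, "dy": 0, "dz": -5, "ax": 0, "ay": 0, "az": 0, "gripper": 0.9}])

```text
time_s: 17.62
tcp_pos: [0.6353, 0.0505, 0.1683]
ee_rot: [-0.0, 0.707, 0.707, 0.0]
ft_force: [1.1, 0.5, 0.8]
opening: 0.0769
grip_force: 0.0
```

Call:
carry_out(steps=[{"dx": -2, "dy": -4, "dz": 0, "ax": 0, "ay": 0, "az": 0, "gripper": 0.9}, {"dx": -2, "dy": -4, "dz": 0, "ax": 0, "ay": 0, "az": 0, "gripper": 0.9}, {"dx": -2.5, "dy": -4, "dz": 0, "ax": 0, "ay": 0, "az": 0, "gripper": 0.9}, {"dx": -2.2, "dy": -4, "dz": 0, "ax": 0, "ay": 0, "az": 0, "gripper": 0.9}, {"dx": -2, "dy": -3.1, "dz": 0, "ax": 0, "ay": 0, "az": 0, "gripper": 0.9}, {"dx": 0, "dy": 0, "dz": 0, "ax": 0, "ay": 0, "az": 0, "gripper": 0.9}, {"dx": 0, "dy": 0, "dz": 0, "ax": 0, "ay": 0, "az": 0, "gripper": 0.9}])

```text
time_s: 18.5
tcp_pos: [0.4454, -0.0562, 0.1671]
ee_rot: [0.001, 0.707, 0.707, 0.001]
ft_force: [-0.2, 1.0, 0.3]
opening: 0.0767
grip_force: 0.0
```

```bash
python3 -c "
from chk import *
print(manip.read_state()['tcp_pos'])
chk(66,.616,.1406,.018)
chk(55,.635,.0507,.018)"
```

```text
[ 0.44541924 -0.05621186  0.1670534 ]
66 top [0.6135 0.1387] [ 0.1 -1.5 -0.1  1.5]
66 scene [0.6142 0.14  ] [-1.3 -0.6  1.3  0.4]
both [0.6138 0.1394]
55 top [0.6341 0.0487] [-0.3 -0.7  0.3  0.7]
```

Call:
carry_out(steps=[{"dx": 0, "dy": -0.05, "dz": 3, "ax": 0, "ay": 0, "az": 0, "gripper": 0.9}, {"dx": 0, "dy": 0, "dz": 4.2, "ax": 0, "ay": 0, "az": 0, "gripper": 0.9}, {"dx": 0, "dy": 0, "dz": 4, "ax": 0, "ay": 0, "az": 0, "gripper": 0.9}, {"dx": 0, "dy": 0, "dz": 2, "ax": 0, "ay": 0, "az": 0, "gripper": 0.9}, {"dx": 0, "dy": 0, "dz": 2, "ax": 0, "ay": 0, "az": 0, "gripper": 0.9}, {"dx": 0, "dy": 0, "dz": 1, "ax": 0, "ay": 0, "az": 0, "gripper": 0.9}, {"dx": 0, "dy": 0, "dz": 0, "ax": 0, "ay": 0, "az": 0, "gripper": 0.9}])

```text
time_s: 19.77
tcp_pos: [0.4438, -0.0564, 0.004]
ee_rot: [-0.0, 0.707, 0.707, -0.0]
ft_force: [-0.3, -0.0, 0.9]
opening: 0.077
grip_force: 0.0
```

Call:
carry_out(steps=[{"dx": 0, "dy": 0, "dz": 0, "ax": 0, "ay": 0, "az": 0, "gripper": 0.35}, {"dx": 0, "dy": 0, "dz": 0, "ax": 0, "ay": 0, "az": 0, "gripper": 0.35}, {"dx": 0, "dy": 0, "dz": 0, "ax": 0, "ay": 0, "az": 0, "gripper": 0.35}, {"dx": 0, "dy": 0, "dz": 0, "ax": 0, "ay": 0, "az": 0, "gripper": 0.35}, {"dx": 0, "dy": 0, "dz": 0, "ax": 0, "ay": 0, "az": 0, "gripper": 0.35}])

```text
time_s: 20.4
tcp_pos: [0.4448, -0.0566, 0.0052]
ee_rot: [0.001, 0.707, 0.707, 0.001]
ft_force: [-1.0, 0.1, 6.7]
opening: 0.0432
grip_force: 39.9
```

Call:
carry_out(steps=[{"dx": 0, "dy": 0, "dz": -1, "ax": 0, "ay": 0, "az": 0, "gripper": 0.35}, {"dx": 0, "dy": 0, "dz": -2, "ax": 0, "ay": 0, "az": 0, "gripper": 0.35}, {"dx": 0, "dy": 0, "dz": -3, "ax": 0, "ay": 0, "az": 0, "gripper": 0.35}, {"dx": 0, "dy": 0, "dz": -4, "ax": 0, "ay": 0, "az": 0, "gripper": 0.35}, {"dx": 0, "dy": 0, "dz": -2, "ax": 0, "ay": 0, "az": 0, "gripper": 0.35}, {"dx": 0, "dy": 1, "dz": 0, "ax": 0, "ay": 0, "az": 0, "gripper": 0.35}, {"dx": 0, "dy": 2.5, "dz": 0, "ax": 0, "ay": 0, "az": 0, "gripper": 0.35}, {"dx": 0.2, "dy": 3, "dz": 0, "ax": 0, "ay": 0, "az": 0, "gripper": 0.35}])

```text
time_s: 21.4
tcp_pos: [0.5093, -0.055, 0.1236]
ee_rot: [-0.0, 0.707, 0.707, -0.001]
ft_force: [0.0, -0.9, -1.6]
opening: 0.043
grip_force: 40.9
```

Call:
carry_out(steps=[{"dx": 0.2, "dy": 4, "dz": 0, "ax": 0, "ay": 0, "az": 0, "gripper": 0.35}, {"dx": 0.2, "dy": 4, "dz": 0, "ax": 0, "ay": 0, "az": 0, "gripper": 0.35}, {"dx": 0.25, "dy": 3.25, "dz": 0, "ax": 0, "ay": 0, "az": 0, "gripper": 0.35}, {"dx": 0, "dy": 1.7, "dz": 0, "ax": 0, "ay": 0, "az": 0, "gripper": 0.35}, {"dx": 0, "dy": 0.8, "dz": 0, "ax": 0, "ay": 0, "az": 0, "gripper": 0.35}, {"dx": 0, "dy": 0, "dz": 0, "ax": 0, "ay": 0, "az": 0, "gripper": 0.35}, {"dx": 0, "dy": 0, "dz": 0, "ax": 0, "ay": 0, "az": 0, "gripper": 0.35}])

```text
time_s: 22.28
tcp_pos: [0.6457, -0.0481, 0.124]
ee_rot: [-0.0, 0.707, 0.707, -0.0]
ft_force: [-0.2, 0.1, -1.8]
opening: 0.043
grip_force: 41.0
```

Call:
carry_out(steps=[{"dx": 0, "dy": 0, "dz": 2, "ax": 0, "ay": 0, "az": 0, "gripper": 0.35}, {"dx": 0, "dy": 0, "dz": 3, "ax": 0, "ay": 0, "az": 0, "gripper": 0.35}, {"dx": 0, "dy": 0, "dz": 2, "ax": 0, "ay": 0, "az": 0, "gripper": 0.35}, {"dx": 0, "dy": 0, "dz": 1.5, "ax": 0, "ay": 0, "az": 0, "gripper": 0.35}, {"dx": 0, "dy": 0, "dz": 1, "ax": 0, "ay": 0, "az": 0, "gripper": 0.35}, {"dx": 0, "dy": 0, "dz": 0.4, "ax": 0, "ay": 0, "az": 0, "gripper": 0.35}, {"dx": 0, "dy": 0, "dz": 0, "ax": 0, "ay": 0, "az": 0, "gripper": 0.35}, {"dx": 0, "dy": 0, "dz": 0, "ax": 0, "ay": 0, "az": 0, "gripper": 0.35}])

```text
time_s: 23.28
tcp_pos: [0.647, -0.048, 0.026]
ee_rot: [0.0, 0.707, 0.707, 0.0]
ft_force: [-0.5, -0.0, -1.0]
opening: 0.0434
grip_force: 41.0
```

Call:
carry_out(steps=[{"dx": 0, "dy": 0, "dz": 0.15, "ax": 0, "ay": 0, "az": 0, "gripper": 0.35}, {"dx": 0, "dy": 0, "dz": 0.1, "ax": 0, "ay": 0, "az": 0, "gripper": 0.35}, {"dx": 0, "dy": 0, "dz": 0.05, "ax": 0, "ay": 0, "az": 0, "gripper": 0.35}, {"dx": 0, "dy": 0, "dz": 0, "ax": 0, "ay": 0, "az": 0, "gripper": 0.35}])

```text
time_s: 23.78
tcp_pos: [0.6467, -0.0481, 0.0233]
ee_rot: [0.0, 0.707, 0.707, 0.0]
ft_force: [-3.7, 0.1, 7.5]
opening: 0.043
grip_force: 42.0
```

Call:
carry_out(steps=[{"dx": 0, "dy": 0, "dz": -0.03, "ax": 0, "ay": 0, "az": 0, "gripper": 0.65}, {"dx": 0, "dy": 0, "dz": 0, "ax": 0, "ay": 0, "az": 0, "gripper": 0.8}, {"dx": 0, "dy": 0, "dz": 0, "ax": 0, "ay": 0, "az": 0, "gripper": 0.8}, {"dx": 0, "dy": 0, "dz": 0, "ax": 0, "ay": 0, "az": 0, "gripper": 0.8}, {"dx": 0, "dy": 0, "dz": -1, "ax": 0, "ay": 0, "az": 0, "gripper": 0.8}, {"dx": 0, "dy": 0, "dz": -3, "ax": 0, "ay": 0, "az": 0, "gripper": 0.8}, {"dx": 0, "dy": 0, "dz": -5, "ax": 0, "ay": 0, "az": 0, "gripper": 0.8}, {"dx": 0, "dy": 0, "dz": -5, "ax": 0, "ay": 0, "az": 0, "gripper": 0.8}])

```text
time_s: 24.78
tcp_pos: [0.6463, -0.0479, 0.1646]
ee_rot: [-0.0, 0.707, 0.707, 0.0]
ft_force: [1.2, 0.4, -0.5]
opening: 0.0684
grip_force: 0.0
```

Call:
carry_out(steps=[{"dx": 2, "dy": -4.2, "dz": 0, "ax": 0, "ay": 0, "az": 0, "gripper": 0.8}, {"dx": 2, "dy": -4.2, "dz": 0, "ax": 0, "ay": 0, "az": 0, "gripper": 0.8}, {"dx": 2, "dy": -4.2, "dz": 0, "ax": 0, "ay": 0, "az": 0, "gripper": 0.8}, {"dx": 2.25, "dy": -4.2, "dz": 0, "ax": 0, "ay": 0, "az": 0, "gripper": 0.8}, {"dx": 2, "dy": -4.05, "dz": 0, "ax": 0, "ay": 0, "az": 0, "gripper": 0.8}, {"dx": 0, "dy": 0, "dz": 0, "ax": 0, "ay": 0, "az": 0, "gripper": 0.8}, {"dx": 0, "dy": 0, "dz": 0, "ax": 0, "ay": 0, "az": 0, "gripper": 0.8}])

```text
time_s: 25.65
tcp_pos: [0.4388, 0.0543, 0.1633]
ee_rot: [0.001, 0.707, 0.707, 0.0]
ft_force: [-0.3, -1.3, -0.7]
opening: 0.0682
grip_force: 0.0
```

Call:
carry_out(steps=[{"dx": 0, "dy": 0, "dz": 3, "ax": 0, "ay": 0, "az": 0, "gripper": 0.8}, {"dx": 0, "dy": 0, "dz": 4, "ax": 0, "ay": 0, "az": 0, "gripper": 0.8}, {"dx": 0, "dy": 0, "dz": 3, "ax": 0, "ay": 0, "az": 0, "gripper": 0.8}, {"dx": 0, "dy": 0, "dz": 0, "ax": 0, "ay": 0, "az": 0, "gripper": 0.8}])

```text
time_s: 26.15
tcp_pos: [0.4375, 0.0539, 0.0611]
ee_rot: [-0.001, 0.707, 0.707, -0.001]
ft_force: [-0.1, -0.5, 0.4]
opening: 0.0679
grip_force: 0.0
```

Call:
carry_out(steps=[{"dx": 0.05, "dy": 0, "dz": 3, "ax": 0, "ay": 0, "az": 0, "gripper": 0.8}, {"dx": 0, "dy": 0, "dz": 2, "ax": 0, "ay": 0, "az": 0, "gripper": 0.8}, {"dx": 0, "dy": 0, "dz": 0.7, "ax": 0, "ay": 0, "az": 0, "gripper": 0.8}, {"dx": 0, "dy": 0, "dz": 0, "ax": 0, "ay": 0, "az": 0, "gripper": 0.25}, {"dx": 0, "dy": 0, "dz": 0, "ax": 0, "ay": 0, "az": 0, "gripper": 0.25}, {"dx": 0, "dy": 0, "dz": 0, "ax": 0, "ay": 0, "az": 0, "gripper": 0.25}, {"dx": 0, "dy": 0, "dz": 0, "ax": 0, "ay": 0, "az": 0, "gripper": 0.25}, {"dx": 0, "dy": 0, "dz": 0, "ax": 0, "ay": 0, "az": 0, "gripper": 0.25}])

```text
time_s: 27.15
tcp_pos: [0.4389, 0.0551, 0.0067]
ee_rot: [0.001, 0.707, 0.707, 0.001]
ft_force: [-1.8, -1.1, 6.0]
opening: 0.0329
grip_force: 39.3
```

```bash
python3 -c "
from chk import *
chk(55,.635,.0507,.018)
chk(44,.6464,-.0486,.018)"
```

```text
55 top [0.633  0.0487] [-0.3 -0.2  0.3  0.2]
55 scene [0.6342 0.0507] [ 0.1 -0.5 -0.1  0.4]
both [0.6336 0.0498]
44 top [ 0.6427 -0.0487] [ 0.  -0.4 -0.   0.4]
44 scene [ 0.6457 -0.0471] [-0.1 -0.3  0.1  0.2]
both [ 0.644  -0.0479]
```

Call:
carry_out(steps=[{"dx": 0, "dy": 0, "dz": -1, "ax": 0, "ay": 0, "az": 0, "gripper": 0.25}, {"dx": 0, "dy": 0, "dz": -2, "ax": 0, "ay": 0, "az": 0, "gripper": 0.25}, {"dx": 0, "dy": 0, "dz": -3, "ax": 0, "ay": 0, "az": 0, "gripper": 0.25}, {"dx": 0, "dy": 0, "dz": -4, "ax": 0, "ay": 0, "az": 0, "gripper": 0.25}, {"dx": 0, "dy": 0, "dz": -2, "ax": 0, "ay": 0, "az": 0, "gripper": 0.25}, {"dx": -1, "dy": 1, "dz": 0, "ax": 0, "ay": 0, "az": 0, "gripper": 0.25}, {"dx": -2, "dy": 2.5, "dz": 0, "ax": 0, "ay": 0, "az": 0, "gripper": 0.25}, {"dx": -3, "dy": 3, "dz": 0, "ax": 0, "ay": 0, "az": 0, "gripper": 0.25}])

```text
time_s: 28.55
tcp_pos: [0.5035, -0.0059, 0.1252]
ee_rot: [-0.0, 0.707, 0.708, -0.0]
ft_force: [0.2, 0.7, -0.7]
opening: 0.0327
grip_force: 39.9
```

Call:
carry_out(steps=[{"dx": -3, "dy": 3.5, "dz": 0, "ax": 0, "ay": 0, "az": 0, "gripper": 0.25}, {"dx": -3, "dy": 3.5, "dz": 0, "ax": 0, "ay": 0, "az": 0, "gripper": 0.25}, {"dx": -3, "dy": 3.5, "dz": 0, "ax": 0, "ay": 0, "az": 0, "gripper": 0.25}, {"dx": -2.5, "dy": 3, "dz": 0, "ax": 0, "ay": 0, "az": 0, "gripper": 0.25}, {"dx": -1.5, "dy": 2, "dz": 0, "ax": 0, "ay": 0, "az": 0, "gripper": 0.25}, {"dx": -0.7, "dy": 1.05, "dz": 0, "ax": 0, "ay": 0, "az": 0, "gripper": 0.25}, {"dx": 0, "dy": 0, "dz": 0, "ax": 0, "ay": 0, "az": 0, "gripper": 0.25}, {"dx": 0, "dy": 0, "dz": 0, "ax": 0, "ay": 0, "az": 0, "gripper": 0.25}])

```text
time_s: 29.55
tcp_pos: [0.6677, -0.1411, 0.1254]
ee_rot: [-0.0, 0.707, 0.707, -0.0]
ft_force: [-0.5, 0.2, -1.5]
opening: 0.0334
grip_force: 39.9
```

Call:
carry_out(steps=[{"dx": 0, "dy": 0, "dz": 2, "ax": 0, "ay": 0, "az": 0, "gripper": 0.25}, {"dx": 0, "dy": 0, "dz": 3, "ax": 0, "ay": 0, "az": 0, "gripper": 0.25}, {"dx": 0, "dy": 0, "dz": 2, "ax": 0, "ay": 0, "az": 0, "gripper": 0.25}, {"dx": 0, "dy": 0, "dz": 1.5, "ax": 0, "ay": 0, "az": 0, "gripper": 0.25}, {"dx": 0, "dy": 0, "dz": 1, "ax": 0, "ay": 0, "az": 0, "gripper": 0.25}, {"dx": 0, "dy": 0, "dz": 0.3, "ax": 0, "ay": 0, "az": 0, "gripper": 0.25}, {"dx": 0, "dy": 0, "dz": 0, "ax": 0, "ay": 0, "az": 0, "gripper": 0.25}, {"dx": 0, "dy": 0, "dz": 0, "ax": 0, "ay": 0, "az": 0, "gripper": 0.25}])

```text
time_s: 30.55
tcp_pos: [0.669, -0.1421, 0.0284]
ee_rot: [0.001, 0.707, 0.707, 0.0]
ft_force: [-0.8, 0.9, -0.5]
opening: 0.0328
grip_force: 39.9
```

Call:
carry_out(steps=[{"dx": -0.05, "dy": 0, "dz": 0.2, "ax": 0, "ay": 0, "az": 0, "gripper": 0.25}, {"dx": 0, "dy": 0, "dz": 0.1, "ax": 0, "ay": 0, "az": 0, "gripper": 0.25}, {"dx": 0, "dy": 0, "dz": 0.1, "ax": 0, "ay": 0, "az": 0, "gripper": 0.25}, {"dx": 0, "dy": 0, "dz": 0, "ax": 0, "ay": 0, "az": 0, "gripper": 0.25}])

```text
time_s: 31.05
tcp_pos: [0.6686, -0.1428, 0.0248]
ee_rot: [0.0, 0.707, 0.707, -0.0]
ft_force: [-3.9, 0.2, 10.6]
opening: 0.0326
grip_force: 41.1
```

Contact. Release, lift and retreat, then verify.

Call:
carry_out(steps=[{"dx": 0, "dy": 0, "dz": -0.05, "ax": 0, "ay": 0, "az": 0, "gripper": 0.5}, {"dx": 0, "dy": 0, "dz": 0, "ax": 0, "ay": 0, "az": 0, "gripper": 0.7}, {"dx": 0, "dy": 0, "dz": 0, "ax": 0, "ay": 0, "az": 0, "gripper": 0.7}, {"dx": 0, "dy": 0, "dz": 0, "ax": 0, "ay": 0, "az": 0, "gripper": 0.7}, {"dx": 0, "dy": 0, "dz": -1, "ax": 0, "ay": 0, "az": 0, "gripper": 0.7}, {"dx": 0, "dy": 0, "dz": -3, "ax": 0, "ay": 0, "az": 0, "gripper": 0.7}, {"dx": 0, "dy": 0, "dz": -5, "ax": 0, "ay": 0, "az": 0, "gripper": 0.7}, {"dx": 0, "dy": 0, "dz": -5, "ax": 0, "ay": 0, "az": 0, "gripper": 0.7}])

```text
time_s: 32.05
tcp_pos: [0.6683, -0.1425, 0.1662]
ee_rot: [-0.0, 0.707, 0.707, 0.0]
ft_force: [1.1, -0.4, -0.3]
opening: 0.0596
grip_force: 0.0
```

Call:
carry_out(steps=[{"dx": 0, "dy": -4, "dz": -3, "ax": 0, "ay": 0, "az": 0, "gripper": 0.7}, {"dx": 0, "dy": -5, "dz": -2, "ax": 0, "ay": 0, "az": 0, "gripper": 0.7}, {"dx": -2, "dy": -5, "dz": 0, "ax": 0, "ay": 0, "az": 0, "gripper": 0.7}, {"dx": -4, "dy": -4, "dz": 0, "ax": 0, "ay": 0, "az": 0, "gripper": 0.7}, {"dx": -5, "dy": -3, "dz": 0, "ax": 0, "ay": 0, "az": 0, "gripper": 0.7}, {"dx": -5, "dy": -3, "dz": 0, "ax": 0, "ay": 0, "az": 0, "gripper": 0.7}, {"dx": -3, "dy": 0, "dz": 0, "ax": 0, "ay": 0, "az": 0, "gripper": 0.7}, {"dx": 0, "dy": 0, "dz": 0, "ax": 0, "ay": 0, "az": 0, "gripper": 0.7}])

```text
time_s: 33.05
tcp_pos: [0.4275, -0.3353, 0.2146]
ee_rot: [0.001, 0.709, 0.705, -0.0]
ft_force: [-0.3, 0.7, 0.3]
opening: 0.0595
grip_force: 0.0
```

```bash
python3 -c "
from chk import *
print(manip.read_state()['tcp_pos'])
for a in ((66,.616,.1406),(55,.635,.0507),(44,.6464,-.0486),(34,.6686,-.143)): chk(*a,.018)
a=cams.camera('top');cv2.imwrite('pics/top4.png',cv2.resize(a[90:250,100:460],None,fx=2.2,fy=2.2))
cv2.imwrite('pics/scene4.png',cams.camera('scene'))"
```

```text
[ 0.42753477 -0.33531139  0.2146361 ]
66 top [0.6146 0.1387] [ 0.1 -0.  -0.1  0. ]
66 scene [0.6142 0.1411] [ 0.2 -0.5 -0.2  0.5]
both [0.6145 0.14  ]
55 scene [0.6355 0.0498] [-0.5 -1.   0.4  0.9]
44 top [ 0.646 -0.05 ] [ 0.5  0.1 -0.5 -0.1]
44 scene [ 0.6457 -0.0471] [-0.1 -0.3  0.1  0.2]
both [ 0.6458 -0.0484]
34 top [ 0.6676 -0.1439] [-0.1 -0.3  0.1  0.3]
```

View pics/top4.png

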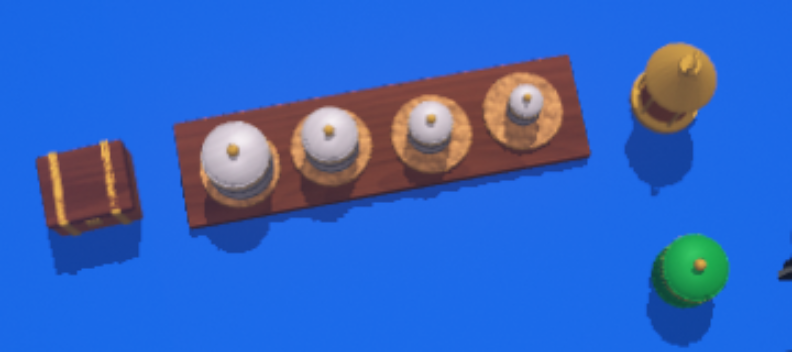

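View pics/scene4.png

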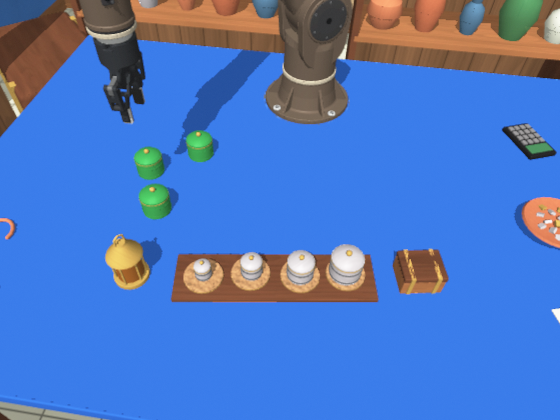

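The scene view shows all four jars upright and centred on their pads, fits within about 2 mm. They run from jar_34 at (203,269) next to the lantern to jar_66 at (347,262) next to the chest. The lantern and chest haven't moved, and the arm is clear.

```bash
python3 -c "
from cell import sign_off
print(sign_off())"
```

```text
the job is handed in; nothing more can be done
None
```

The four silver jars stand upright on the cork pads, smallest by the lantern to largest by the chest, each within about 2 mm of its pad's centre by the camera fits; the lantern and chest are where they were, and the job was handed in at about 34 s of the 102 s allowed.

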